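# Clear the extension bar into its clip, then hold the socket case open

### The arm

A 6-joint arm with a two-finger parallel gripper is mounted at the origin on the work surface. World frame = base frame: x ahead of the robot, y to its left, z up, the work surface at z = 0. Lengths are in mm, angles in rad, forces in N, time in s.
With the tool pointing down it reaches from about 275 to 750 mm from the base axis. Payload 10.2 kg.
Tool frame: the origin (TCP) lies between the finger pads; the fingertips stand 17 mm ahead of it and the grasp point (between the pads) lies 2 mm behind it (tips_ahead is the distance from the TCP to the fingertips, in mm); z points along the fingers, y is the line along which they close (so a half turn about z gives the same grasp; the last joint's range is limited). The gripper opens to 85 mm and grips with 20 to 120 N. Pads are 22 mm wide; open, the fingers measure 114 mm over their backs; the gripper's body (76 mm by 85 mm) begins 54 mm behind the grasp point. The pads swing forward as they close: fully open they stand 13 mm farther back than shut.
Start: joints at [1.093, 0.313, 1.498, -0, 1.331, -0.223], TCP at [132.34, 508.052, 208.994] pointing down, gripper open.
Joint ranges: [-2.94, 2.94], [-0.97, 2.17], [0.19, 2.56], [-1.23, 4.37], [0.02, 3.11], [-2.88, 2.88]. Speed limits (rad/s): [2.39, 2.39, 3.01, 3.14, 3.14, 3.14].

### API

Orientations are given as a unit quaternion [w, x, y, z].
In Python, from rig import sense, capture, finish_job, boxes_of, tips_ahead gives the robot as it stands.
- The arm moves only by the tool drive_tool, never from a script. Its argument "commands" is text: rows parted by semicolons, each of 7 numbers parted by spaces: the shift along the world's x, y, z in units of 0.1 m (1.0 is 0.1 m), then the turn, a rotation vector about the world's x, y, z in units of pi/4 rad (1.0 is pi/4 rad), then the opening in per cent of the stroke, from 0 (shut) to 100 (fully open). A call has 1 to 20 rows; each row shifts and turns the commanded pose from where the row before left it; what a row does not reach is not made up. A row lasts 1/12 s, in which the tool goes at most 41.7 mm and 7.16 degrees, less where a joint would pass 70% of its speed; a pose out of reach is approached as far as the arm can. A call with a number of a shift or a turn outside -1 to 1 is refused whole. A call with a gripper value outside its range is refused whole. The fingers move at their own pace and stop on an object; "force" is the grip in N (left out, the last holds). Time passes only in rows, so rows that do not move let the fingers close. It gives the time, the measured TCP pose, the force, the opening and the grip force at its end, in the units of the state.
- sense(): the state, without advancing time (a new reading comes with each control period).
- capture(name): name is "side" or "top"; returns a dict with "pixels" (384x512x3 uint8, blue, green, red), "fov_y" (degrees; the focal length in pixels is half the picture's height over the tangent of half this angle, whatever the lens; pixels are square), "cx", "cy" (the principal point, pixels), "position" and "attitude" of the camera in the world. Camera axes: x right, y down, z forward; pixel columns grow to the right and rows downward; lengths in mm; the calibration is good to about 2 mm. A picture is of the moment at which its call begins. There is no depth.
- finish_job(): hands the job in; it is judged then, once.
Trained networks look in a picture, given as the dict that the camera call returned (one of the last four; its "shot" number tells which), for a name from the list of things; names that differ only in an ending like _2 or _b are one class to them, and where a whole thing is asked for, a point or a joint stands for the part that bears it (a point fixed in the world has none). Each returns a list of dicts, best first, with "confidence" (0 to 1); they miss things now and then, are a little off and sometimes report something else, mostly with a low value. They report only what shows in the picture. A call takes as long as a camera call. They do not tell look-alikes from the thing itself.
- boxes_of(picture, name): "position" ([column, row] in pixels, amid what is visible of it).
The state is a dict: "time_s": time; "joints": joint angles; "dq": joint speeds; "tau": joint torques, N m; "eef_pos": TCP position; "ee_rot": TCP orientation; "force": force on the tool from outside, world axes, zero at the start; "wrist_torque": the same for the moment, N m; "grip_width": opening from 0.0 (shut) to 1.0 (fully open); "grip_force": force on a finger pad.
Only numpy, scipy, OpenCV 4.12 (cv2) and the standard library are available. Lean on these libraries where they do the work, as an engineer would, in place of code of your own. Each camera call takes 0.05 s, during which the arm holds its last target. There are 200 camera calls.

### The job

Take the steel extension bar off the lid of the socket case and push it down into the yellow clip on the bench, past both red sprung jaws, until it sits fully home in both forks and the jaws have closed over it; then let go of it. Then lift the case's lid by its red handle, which would fall shut by itself, and hold it still, open at 60 degrees, so a workmate can reach the sockets: finish while still holding it, do not let go. Leave the suction lifter, tape roll and jar where they are.

Things in the scene. Friction and masses are not known exactly. Their poses are not given: they have to be found in the camera images.
- bar: Round steel extension bar, 16 mm diameter over its middle 216 mm, 240 mm overall, 0.2-0.4 kg. Origin at its middle on its axis; x along it; either end may face either way. Starts lying level across the lid's two ribs, axis 98 mm above the bench, 20 mm above the lid's flat top; the ribs (along the case's x, 14 mm wide, 12 mm tall, 70 mm either side of its middle) leave 126 mm free between them.
- clip: Clip fixed to the bench: plate 90 x 190 x 6 mm with two yellow forks 14 mm thick at y = +-62 mm, 110 mm free between. Origin: centre of plate's underside; z up, y along the bar's seat. Each fork is an 18 mm wide slot open upwards: tall prong (-x side) to 70 mm above the bench, flaring outwards to 83; low prong (+x side) to 52, the red jaw nose over it. The bar goes in along y, pushed down.
- clip_seat (a point): Midway between the forks, where the bar's middle lies when fully home: 50 mm above the bench, on the clip's z axis; same axes as the clip. The bar may rest up to 1 mm to the -x side of it.
- jaw_left (a joint): Sprung jaw at the clip's +y fork, rad: 0 closed over the slot, to 0.5 pushed aside towards +x; springs back. Nose: red cylinder 14 mm diameter along y, axis 61 mm above the bench and 10 mm to +x of the slot's middle. The bar pushed down meets the noses with its axis about 72 mm up and wedges both aside (about 0.1 rad) with 8 to 20 N in all; at home they close again.
- jaw_right (a joint): The same for the sprung jaw at the clip's -y fork.
- case: Black socket-set case fixed to the bench, 200 mm (its x) by 300 mm (its y), 60 mm high, plus an 18 mm thick lid on it (lid top 78 mm above the bench). Origin: centre of its underside; z up; the lid's hinge is on the +x side (away from the robot), the red handle on the -x side.
- lid (a joint): Opening angle of the case's lid, rad: 0 shut, 1.047 = 60 degrees, stop at 1.45. It turns about the case's +y axis through lid_hinge: the handle side rises and swings towards the case's +x. No catch, no spring; it falls shut from every angle (0.35-0.65 kg, 2 to 3 N at the handle).
- lid_handle (a point): Middle of the lid's handle: red round bar 12 mm diameter, 140 mm long, parallel to the case's y, on end arms 52 mm in front of the lid's -x edge, 70 mm above the bench when shut, 46 mm free between it and the lid and case. Can be pinched from above, a finger on either side, and turns in the grip as the lid rises. 252 mm from the hinge line; it and its axes ride with the lid.
- lid_hinge (a point): Point of the lid's hinge line in the middle of the case's +x side, 60 mm above the bench; its y axis is the hinge line. With the lid shut the handle lies 252 mm to -x of it and 9 mm higher.
- lifter: Bystander, loose: glass suction lifter, two black 110 mm cups 140 mm apart joined by a red beam and a black handle, 85 mm high; origin under its middle, y along the beam. Not to be moved.
- tape: Bystander, loose: blue tape roll lying flat, 100 mm diameter, 30 mm high; origin under its middle. Not to be moved.
- jar: Bystander, loose: green jar with black cap, 72 mm diameter, 90 mm high; origin under its middle. Not to be moved.
Mind the look-alikes: they are no part of the job. There is more than one size of the bar; the one meant has the size given above. What is shaped like the clip but purple is not meant.

How it is judged:
By the outcome, as a careful person would: the job done as asked, in the order asked, and still so for the second after the job is handed in, while the arm keeps its last pose, push and grip.
It also fails if it takes over 64 s, if anything falls off the work surface, if the arm or the gripper's body presses on something with over 40 N, if the wrist force passes 120 N, or if a joint passes its speed limit or range.

## Working session

There is one attempt and no reset: what is moved stays moved. The work goes in short steps, Python scripts to look and compute and a tool call to move; the robot and the scene stay as the last step left them, time stands still between calls to the robot, and variables do not carry over. Pictures are saved under pics/ and viewed, at most 10 in all, crops included, and the job is handed in when it is done.

Besides the shell and the picture viewer there is one more tool, called as name(argument=value, ...) on one line, values as JSON. drive_tool: Moves the arm, as the interface text tells. Shifts and turns lie within -1 to 1; 1 stands for 0.1 m of shift or pi/4 rad of turn. Its arguments: {"type":"object","properties":{"commands":{"type":"string"},"force":{"type":"number"}},"required":["commands"]}

```bash
mkdir -p pics; ls; cat > h.py <<'E'
import numpy as np,cv2
from rig import *
from scipy.spatial.transform import Rotation as R
def K(p):
    f=p["pixels"].shape[0]/2/np.tan(np.radians(p["fov_y"])/2); return f,p["cx"],p["cy"]
def rot(p):
    a=np.array(p["attitude"],float)
    return a if a.shape==(3,3) else R.from_quat(a[[1,2,3,0]]).as_matrix()
def ray(p,uv):
    f,cx,cy=K(p); d=np.array([(uv[0]-cx)/f,(uv[1]-cy)/f,1]); d=rot(p)@d
    return np.array(p["position"],float),d/np.linalg.norm(d)
def onz(p,uv,z):
    o,d=ray(p,uv); return o+d*(z-o[2])/d[2]
def tri(*pu):
    A=np.zeros((3,3));b=np.zeros(3);L=[ray(p,u) for p,u in pu]
    for o,d in L:
        M=np.eye(3)-np.outer(d,d);A+=M;b+=M@o
    x=np.linalg.solve(A,b)
    return x,[np.linalg.norm((np.eye(3)-np.outer(d,d))@(x-o)) for o,d in L]
def proj(p,X):
    f,cx,cy=K(p); c=rot(p).T@(np.array(X,float)-np.array(p["position"],float)); return np.array([cx+f*c[0]/c[2],cy+f*c[1]/c[2]])
E
python3 - <<'E'
from h import *
import pickle
P={}
for n in("side","top"):
    p=capture(n);P[n]=p;cv2.imwrite(f"pics/{n}0.png",p["pixels"])
    print(n,{k:v for k,v in p.items() if k!="pixels"})
    for t in("bar","clip","case","lid_handle","jaw_left","lifter","tape","jar"):
        print(t,[(np.round(b["position"]).tolist(),round(b["confidence"],2)) for b in boxes_of(p,t)])
pickle.dump(P,open("p0.pkl","wb"))
print(sense())
E
```

```text
pics
side {'fov_y': 45.35473978687008, 'cx': 263.26174047684583, 'cy': 188.74888001423957, 'position': array([ 487.3608349 , 1340.747361  ,  859.50194048]), 'attitude': array([ 0.02293288, -0.02577881,  0.86601908, -0.4988191 ]), 'shot': 1}
bar [([213.0, 309.0], 0.83), ([236.0, 225.0], 0.66)]
clip [([265.0, 146.0], 0.97), ([266.0, 172.0], 0.96)]
case [([244.0, 240.0], 0.94)]
lid_handle [([246.0, 234.0], 0.64)]
jaw_left []
lifter [([307.0, 175.0], 0.61), ([248.0, 233.0], 0.29)]
tape [([229.0, 183.0], 0.72), ([238.0, 225.0], 0.42)]
jar [([233.0, 159.0], 0.55)]
top {'fov_y': 51.46262468439144, 'cx': 256.65789400082093, 'cy': 186.9221575034885, 'position': array([ 471.16343115,    3.51196134, 1298.86326163]), 'attitude': array([ 0.03259053, -0.69936478,  0.71320767, -0.03408211]), 'shot': 2}
bar [([183.0, 165.0], 0.82), ([103.0, 164.0], 0.69)]
clip [([324.0, 183.0], 0.83), ([412.0, 175.0], 0.68)]
case [([189.0, 175.0], 0.71)]
lid_handle [([344.0, 144.0], 0.69), ([185.0, 176.0], 0.6)]
jaw_left [([393.0, 178.0], 0.63), ([187.0, 174.0], 0.25)]
lifter [([330.0, 232.0], 0.61)]
tape [([310.0, 134.0], 0.57)]
jar [([344.0, 142.0], 0.83)]
{'time_s': 0.9, 'joints': array([ 1.09261322e+00,  3.12884675e-01,  1.49769437e+00, -3.10568081e-05,
        1.33100019e+00, -2.23399218e-01]), 'dq': array([-0.00071332, -0.00067191,  0.00034295,  0.00014572, -0.00111573,
        0.00049895]), 'tau': array([-1.40781201e-03, -4.12152314e+01, -2.59898686e+01, -2.91670967e-04,
        4.69189799e-04, -3.48618542e-06]), 'eef_pos': array([132.34152678, 508.05210014, 209.00414252]), 'ee_rot': array([1.64700899e-05, 1.27043998e-01, 9.91897083e-01, 1.11446176e-06]), 'force': array([ 0.19190137, -0.20986782, -0.54524059]), 'wrist_torque': array([ 0.01659783, -0.03849364, -0.02222158]), 'grip_force': 0.0, 'grip_width': 1.0010980198198467}
```

```bash
python3 - <<'E'
import cv2
for n in("side","top"):
    i=cv2.imread(f"pics/{n}0.png"); cv2.imwrite(f"pics/{n}0b.png",cv2.resize(i,(800,600),interpolation=cv2.INTER_CUBIC))
E
```

```text
(no output)
```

View pics/side0b.png

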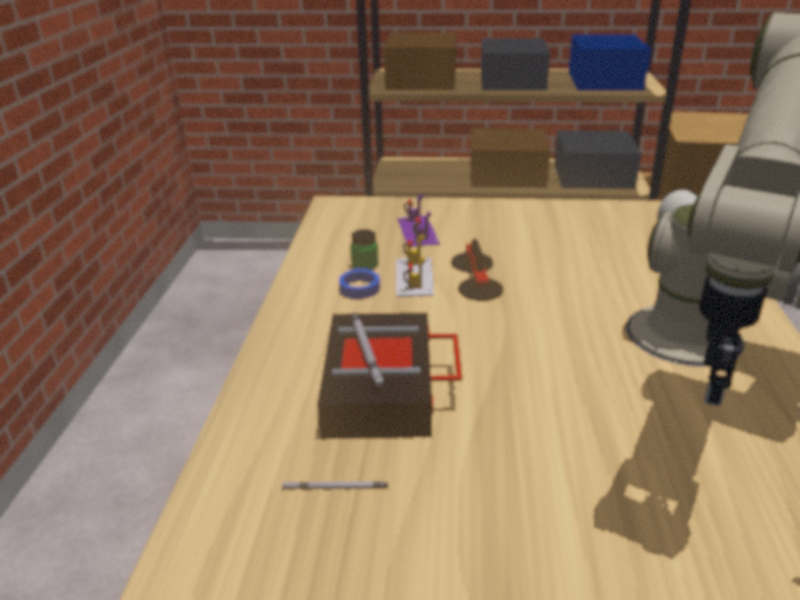

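View pics/top0b.png

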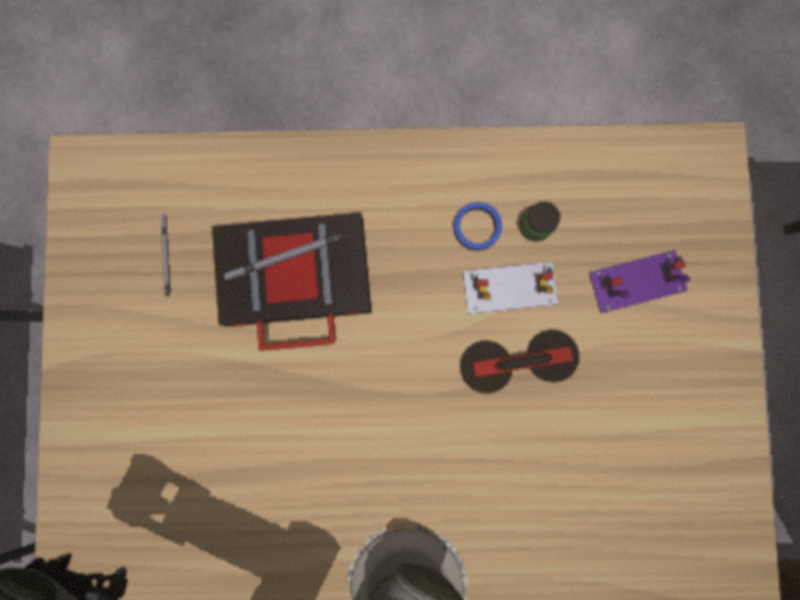

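The side view shows the steel bar on the lid at about (234,224) in the original pixels and a second bar on the bench at (214,311). The yellow clip is at (265,171) and the purple one at (267,142). The top view shows the bar at (181,164), the bench bar at (106,163), the yellow clip at (327,184), the purple clip at (408,180), and the handle at (190,216).

Candidates for each:
- **Bar:** lid (181,164) or bench (106,163). I choose the one on the lid.
- **Clip:** yellow (327,184) or purple (408,180). I choose yellow.

I'll check these in one close crop.

```bash
python3 - <<'E'
import cv2,numpy as np
t=cv2.imread("pics/top0.png");s=cv2.imread("pics/side0.png")
def c(i,x,y,w,h,W,H): return cv2.resize(i[y:y+h,x:x+w],(W,H),interpolation=cv2.INTER_NEAREST)
a=c(t,290,160,75,45,400,240); b=c(s,245,145,40,50,240,300); d=c(t,130,130,112,100,400,357); e=c(s,200,190,105,95,400,357)
m=np.zeros((600,800,3),np.uint8); m[:240,:400]=a; m[:240,400:592]=cv2.resize(b,(192,240)); m[243:600,:400]=d;m[243:600,400:]=e
cv2.imwrite("pics/crop1.png",m)
E
```

```text
(no output)
```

View pics/crop1.png

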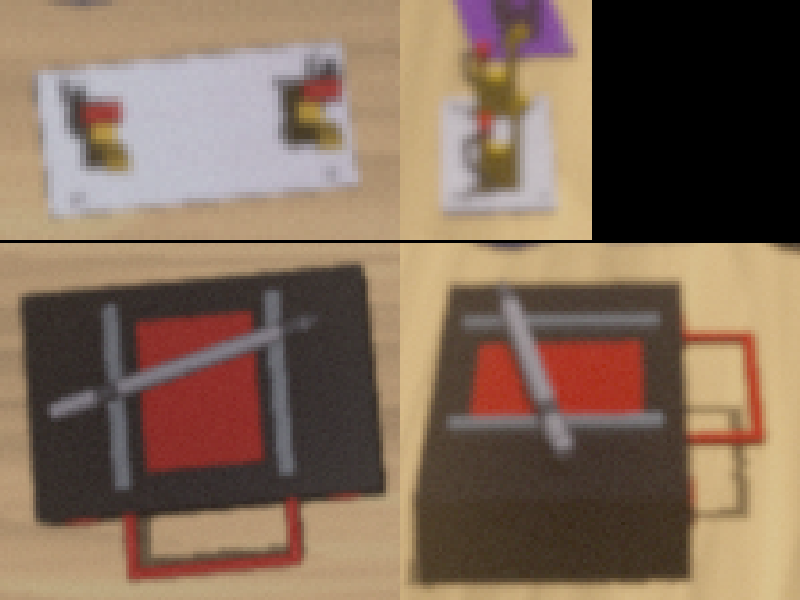

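The crop confirms the choice: the bar on the lid lies across both ribs. The yellow clip on the white plate has its red jaw noses on the far (+x) side, so clip +x is roughly world +x. The handle is on the robot's side. Next I measure.

```bash
cat > meas.py <<'E'
from h import *
S=6
def up(p):
    return cv2.resize(p["pixels"],None,fx=S,fy=S,interpolation=cv2.INTER_CUBIC)
def dn(q): return (np.asarray(q,float)+.5)/S-.5
def big(m,near):
    n,l,st,c=cv2.connectedComponentsWithStats(m.astype(np.uint8)); 
    k=min((i for i in range(1,n) if st[i,4]>40*S*S/4),key=lambda i:np.hypot(*(dn(c[i])-near))); return l==k
def hullpts(m):
    cs,_=cv2.findContours(m.astype(np.uint8),cv2.RETR_EXTERNAL,cv2.CHAIN_APPROX_NONE)
    return cv2.convexHull(np.vstack(cs))[:,0]
def plate(p,near,z=6):
    u=up(p).astype(int); mn=u.min(2);sat=u.max(2)-mn
    m=(mn>120)&(sat<45); m=big(m,near)
    pts=np.array([onz(p,dn(q),z)[:2] for q in hullpts(m)],np.float32)
    return cv2.minAreaRect(pts)
E
python3 - <<'E'
from meas import *;import pickle
P=pickle.load(open("p0.pkl","rb"));t,s=P["top"],P["side"]
print("tips",tips_ahead() if callable(tips_ahead) else tips_ahead)
print("plate top",plate(t,(327,184)),"\nplate side",plate(s,(265,176)))
for p,n,pts in((t,"top",[(181,164),(155,170),(163,170),(195,159),(181,175),(300,190),(310,175)]),(s,"side",[(234,224),(238,237),(232,215),(250,237),(245,225),(258,183)])):
    for q in pts: print(n,q,p["pixels"][q[1],q[0]])
# case mask top: dark
for p,near,z in((t,(189,175),78),):
    u=up(p).astype(int); m=(u.max(2)<75); m=big(m,near)
    h=hullpts(m); print("case dark",cv2.minAreaRect(np.array([onz(p,dn(q),z)[:2] for q in h],np.float32)))
# red handle extents
for p,n,box in((t,"top",(160,205,220,230)),(s,"side",(277,205,300,250))):
    u=up(p).astype(int); m=(u[:,:,2]>110)&(u[:,:,2]-u[:,:,1]>70)&(u[:,:,2]-u[:,:,0]>60)
    x0,y0,x1,y1=[v*S for v in box]; k=np.zeros_like(m);k[y0:y1,x0:x1]=m[y0:y1,x0:x1]
    r=cv2.minAreaRect(hullpts(k)); print(n,"handle",dn(cv2.boxPoints(r)).round(1).tolist())
E
```

```text
tips 17.0
plate top ((600.0697021484375, -227.7944793701172), (96.25725555419922, 195.36801147460938), 5.04691743850708) 
plate side ((599.2390747070312, -225.22596740722656), (93.9090347290039, 202.58306884765625), 5.0066609382629395)
top (181, 164) [126 119 124]
top (155, 170) [62 61 68]
top (163, 170) [117 110 115]
top (195, 159) [132 124 130]
top (181, 175) [ 41  48 143]
top (300, 190) [198 189 189]
top (310, 175) [201 193 192]
side (234, 224) [139 136 145]
side (238, 237) [124 122 130]
side (232, 215) [151 148 157]
side (250, 237) [114 112 119]
side (245, 225) [ 39  58 174]
side (258, 183) [181 179 184]
case dark ((636.401123046875, 216.8520050048828), (201.67153930664062, 297.8262634277344), 4.443520545959473)
top handle [[164.3, 206.0], [212.3, 202.2], [213.7, 219.7], [165.6, 223.4]]
side handle [[276.6, 213.2], [294.9, 213.2], [294.9, 242.6], [276.6, 242.6]]
```

```bash
python3 - <<'E'
from meas import *;import pickle
from scipy.ndimage import map_coordinates
P=pickle.load(open("p0.pkl","rb"));t,s=P["top"],P["side"]
def barline(p,a,b,fr):
    g=p["pixels"].astype(float).min(2);a=np.array(a,float);b=np.array(b,float)
    for _ in range(3):
        d=(b-a)/np.linalg.norm(b-a);n=np.array([-d[1],d[0]]);c=[]
        o=np.linspace(-7,7,141)
        for f in fr:
            q=a+(b-a)*f;pr=map_coordinates(g,[q[1]+o*n[1],q[0]+o*n[0]],order=1)
            h=(pr.min()+pr.max())/2;w=np.where(pr>h)[0]
            k=abs(o[w]).argmin();c.append((f,o[w].mean(),len(w)*.1))
        c=np.array(c);ok=abs(c[:,1]-np.median(c[:,1]))<1;k=np.polyfit(c[ok,0],c[ok,1],1)
        a,b=a+n*np.polyval(k,0),b+n*np.polyval(k,1)
    print(c[:,2].round(1))
    L=np.linalg.norm(b-a);f=np.linspace(-.2,1.2,141);pr=map_coordinates(g,[a[1]+(b-a)[1]*f,a[0]+(b-a)[0]*f],order=1)
    print(pr[::3].round().astype(int).tolist())
    return a,b
ta,tb=barline(t,(146,175),(216,151),[.08,.14,.3,.4,.45,.5,.55,.6,.65])
sa,sb=barline(s,(227,203),(242,243),[.12,.22,.4,.5,.6,.95])
print(ta,tb,sa,sb)
# line = intersection of planes
def pl(p,a,b):
    o,d1=ray(p,a);_,d2=ray(p,b);n=np.cross(d1,d2);n/=np.linalg.norm(n);return n,n@o
n1,c1=pl(t,ta,tb);n2,c2=pl(s,sa,sb)
d=np.cross(n1,n2);d/=np.linalg.norm(d)
if d[1]<0:d=-d
X=np.linalg.lstsq(np.array([n1,n2,d]),np.array([c1,c2,0]),rcond=None)[0]
X=X+d*((217-X[1])/d[1]);print("line at y=217",X,d,"yaw of axis from y",np.degrees(np.arctan2(-d[0],d[1])))
for q in (ta,tb): print("top onz98",onz(t,q,98))
for q in (sa,sb): print("side onz98",onz(s,q,98))
# handle check
y=np.radians(4.44);c=np.array([636.4,216.85]);ex=np.array([np.cos(y),np.sin(y)]);ey=np.array([-ex[1],ex[0]])
for k in(-70,70):
    h=np.r_[c-152*ex+k*ey,70];print("handle end",h,proj(t,h),proj(s,h))
print("tri handle mid")
E
```

```text
[4.5 4.6 4.7 4.7 4.6 4.5 4.6 4.7 4.7]
[114, 114, 98, 48, 41, 69, 118, 120, 124, 122, 119, 105, 67, 69, 76, 117, 121, 123, 118, 119, 123, 124, 121, 121, 121, 122, 122, 122, 125, 124, 123, 123, 124, 123, 123, 124, 105, 69, 69, 86, 73, 62, 47, 49, 49, 49, 49]
[9.2 9.5 5.6 5.7 5.9 6.1]
[131, 132, 130, 123, 105, 96, 93, 98, 120, 140, 146, 146, 146, 148, 147, 147, 146, 146, 145, 144, 144, 145, 145, 144, 145, 144, 144, 144, 144, 138, 118, 96, 90, 110, 132, 144, 144, 140, 134, 136, 134, 108, 74, 58, 45, 43, 44]
[146.26773922 175.78199954] [216.02637092 151.07576575] [226.95689708 203.01606818] [242.25658116 242.90386284]
line at y=217 [664.01561307 217.         101.82477992] [-0.32252819  0.94649942  0.01069693] yaw of axis from y 18.817004966022104
top onz98 [625.24013628 334.13721398  98.        ]
top onz98 [697.08598983 121.73665898  98.        ]
side onz98 [694.8109687  124.36996869  98.        ]
side onz98 [624.43533263 329.01680784  98.        ]
handle end [490.27521556 135.29298086  70.        ] [213.20644059 219.22146625] [291.91605568 214.03056879]
handle end [479.43710387 274.87283376  70.        ] [167.77874585 223.65697709] [295.04048771 240.88110058]
tri handle mid
```

drive_tool(commands="0.264 -0.14 0 0 0 -0.063 100;0.264 -0.14 0 0 0 -0.063 100;0.264 -0.14 0 0 0 -0.063 100;0.264 -0.14 0 0 0 -0.063 100;0.264 -0.14 0 0 0 -0.063 100;0.264 -0.14 0 0 0 -0.063 100;0.264 -0.14 0 0 0 -0.063 100;0.264 -0.14 0 0 0 -0.063 100;0.264 -0.14 0 0 0 -0.063 100;0.264 -0.14 0 0 0 -0.063 100;0.264 -0.14 0 0 0 -0.063 100;0.264 -0.14 0 0 0 -0.063 100;0.264 -0.14 0 0 0 -0.063 100;0.264 -0.14 0 0 0 -0.063 100;0.264 -0.14 0 0 0 -0.063 100;0.264 -0.14 0 0 0 -0.063 100;0.264 -0.14 0 0 0 -0.063 100;0.264 -0.14 0 0 0 -0.063 100;0.264 -0.14 0 0 0 -0.063 100;0.264 -0.14 0 0 0 -0.063 100", force=40)

```text
time_s: 2.57
eef_pos: [661.4, 227.2, 208.9]
ee_rot: [-0.0, 0.584, 0.812, -0.0]
force: [-0.8, 0.4, 0.7]
grip_width: 1.001
grip_force: 0.0
```

drive_tool(commands="-0.01 0.007 -0.2 0 0 0 100;0 0 -0.2 0 0 0 100;0 0 -0.2 0 0 0 100;0 0 -0.2 0 0 0 100;0 0 -0.15 0 0 0 100;0 0 -0.09 0 0 0 100;0 0 -0.05 0 0 0 100;0 0 0 0 0 0 100;0 0 0 0 0 0 0;0 0 0 0 0 0 0;0 0 0 0 0 0 0;0 0 0 0 0 0 0;0 0 0 0 0 0 0;0 0 0 0 0 0 0;0 0 0 0 0 0 0;0 0 0 0 0 0 0", force=40)

```text
time_s: 3.9
eef_pos: [659.4, 228.7, 100.1]
ee_rot: [0.0, 0.583, 0.813, 0.0]
force: [-0.6, 0.2, 0.1]
grip_width: 0.001
grip_force: 0.0
```

The gripper closed on nothing, so I'll look.

```bash
python3 - <<'E'
from h import *
import pickle
P={n:capture(n) for n in("side","top")};pickle.dump(P,open("p1.pkl","wb"))
c=lambda i,x,y,w,h,W,H: cv2.resize(i[y:y+h,x:x+w],(W,H),interpolation=cv2.INTER_CUBIC)
e=sense()["eef_pos"];print([proj(P[n],e) for n in P],sense()["grip_width"])
cv2.imwrite("pics/p1.png",np.hstack([c(P["side"]["pixels"],190,150,110,140,400,510),c(P["top"]["pixels"],130,120,110,140,400,510)]))
E
```

```text
[array([234.07609748, 221.4661616 ]), array([180.86067147, 163.89277349])] 0.004197657406164202
```

View pics/p1.png

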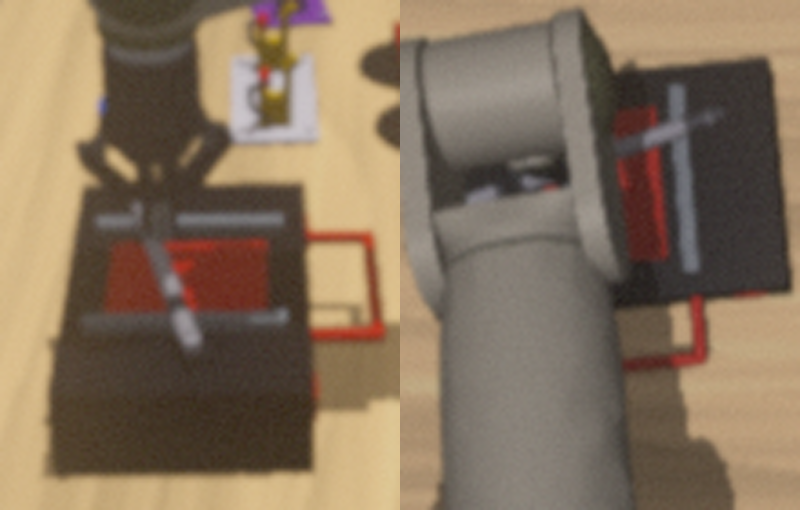

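```bash
python3 - <<'E'
from h import *
import pickle
P0=pickle.load(open("p0.pkl","rb"));P=pickle.load(open("p1.pkl","rb"))
for n in P: print(n,P[n]["position"]-P0[n]["position"],P[n]["attitude"]-P0[n]["attitude"],P[n]["fov_y"]-P0[n]["fov_y"])
s=P0["side"]
e=np.array([132.34,508.05,209.]);print([proj(s,e+[0,0,k]).round(1) for k in(-17,-4,0,54)])
e=np.array([659.4,228.7,100]);print([proj(s,e+[0,0,k]).round(1) for k in(-17,0,56,120)])
c=lambda i,x,y,w,h,W,H: cv2.resize(i[y:y+h,x:x+w],(W,H),interpolation=cv2.INTER_CUBIC)
cv2.imwrite("pics/p2.png",np.hstack([c(s["pixels"],430,160,60,110,327,600),c(P["side"]["pixels"],200,165,70,90,467,600)]))
E
```

```text
side [0. 0. 0.] [0. 0. 0. 0.] 0.0
top [0. 0. 0.] [0. 0. 0. 0.] 0.0
[array([450.6, 263.7]), array([451.7, 259.1]), array([452. , 257.7]), array([456.8, 238. ])]
[array([234.3, 226.2]), array([234.1, 221.4]), array([233.2, 205.3]), array([232.1, 186. ])]
```

View pics/p2.png

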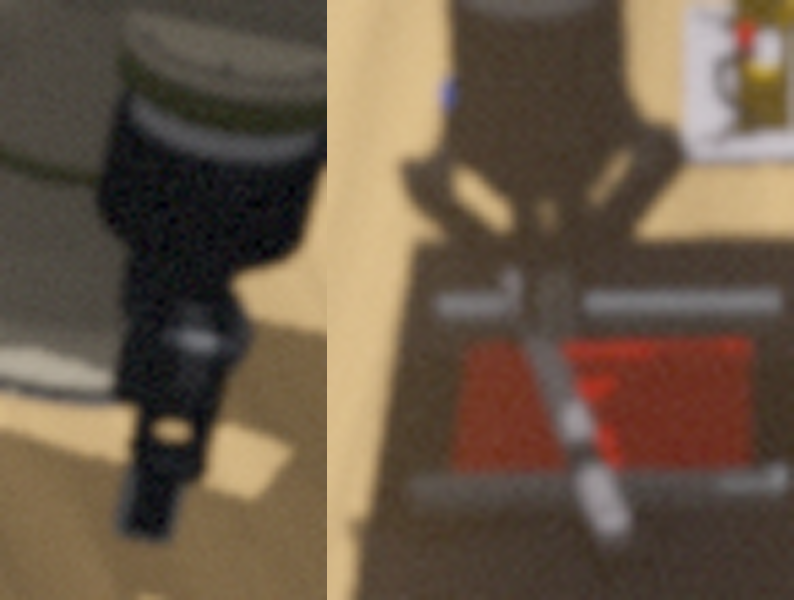

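```bash
python3 - <<'E'
from h import *
import pickle
P0=pickle.load(open("p0.pkl","rb"));P=pickle.load(open("p1.pkl","rb"))
a=P0["side"]["pixels"][185:250,205:270];b=P["side"]["pixels"][185:250,205:270]
f=lambda i:cv2.resize(i,(400,400),interpolation=cv2.INTER_NEAREST)
g=lambda i:np.clip(i.astype(float)*1.6,0,255).astype(np.uint8)
cv2.imwrite("pics/p3.png",np.hstack([g(f(a)),g(f(b))]))
E
```

```text
(no output)
```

View pics/p3.png

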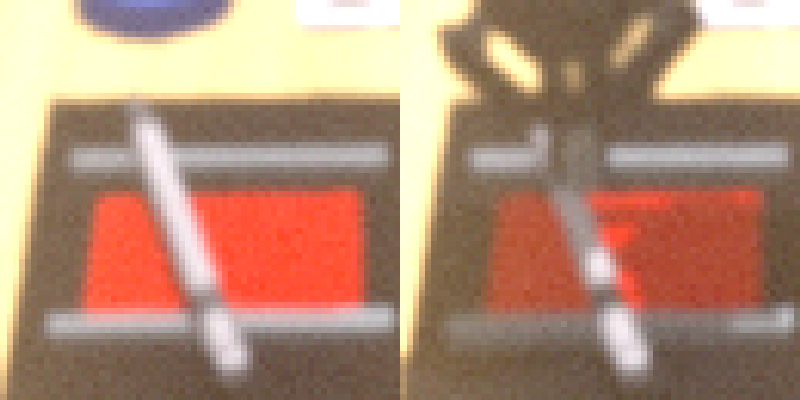

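In the side image, the closed fingertips end at about (233,215), above the bar. That's roughly 35–40 mm higher than the reported TCP and tips_ahead imply, while the bar hasn't moved. I'll open, go lower and try again, watching the force.

drive_tool(commands="0 0 0 0 0 0 100;0 0 0 0 0 0 100;0 0 0 0 0 0 100;0 0 0 0 0 0 100;0 0 0 0 0 0 100;0 0 0 0 0 0 100;0 0 -0.06 0 0 0 100;0 0 -0.06 0 0 0 100;0 0 -0.06 0 0 0 100;0 0 -0.06 0 0 0 100;0 0 0 0 0 0 100;0 0 0 0 0 0 100")

```text
time_s: 5.0
eef_pos: [659.1, 228.7, 75.4]
ee_rot: [-0.0, 0.583, 0.813, -0.0]
force: [0.4, 0.0, 0.0]
grip_width: 1.002
grip_force: 0.0
```

```bash
python3 - <<'E'
from h import *
import pickle
P0=pickle.load(open("p0.pkl","rb"));p=capture("side");st=sense();print(st["eef_pos"],st["force"],st["joints"],tips_ahead)
e=st["eef_pos"];u=np.array([np.cos(.325),np.sin(.325),0])
for k in(-42,42):print(k,[proj(p,e+u*k+[0,0,z]).round(1).tolist() for z in(-4,20,36)])
a=P0["side"]["pixels"][185:250,205:270];b=p["pixels"][185:250,205:270]
f=lambda i:cv2.resize(i,(400,400),interpolation=cv2.INTER_NEAREST)
g=lambda i:np.clip(i.astype(float)*1.6,0,255).astype(np.uint8)
cv2.imwrite("pics/p4.png",np.hstack([g(f(b)),f(cv2.absdiff(a,b))]))
E
```

```text
[659.37552969 228.76807301  75.94294386] [-0.36917183 -0.31975367  0.00254951] [ 1.66546991e-01  8.10648070e-01  1.04780811e+00 -2.78174124e-05
  1.28317751e+00 -1.59869802e-01] 17.0
-42 [[248.3, 227.1], [248.0, 220.4], [247.8, 215.9]]
42 [[220.5, 231.5], [220.1, 224.8], [219.7, 220.3]]
```

View pics/p4.png

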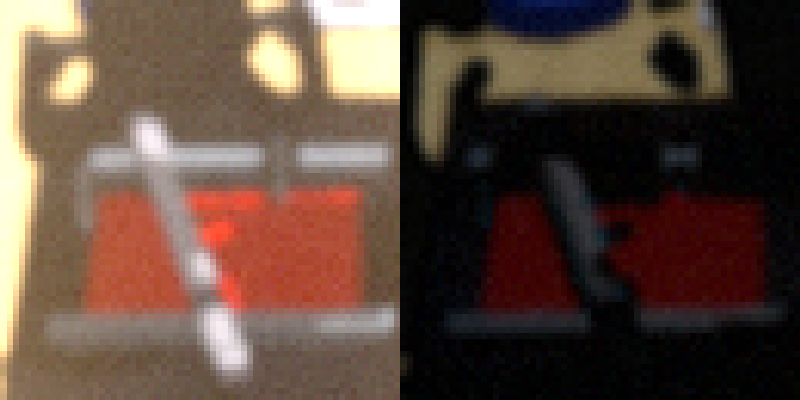

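The open fingertips straddle the bar at about (250,217) and (218,222). That puts them 31–35 mm higher than nominal, so I'll go down 9 mm more and close.

drive_tool(commands="0 0 -0.05 0 0 0 100;0 0 -0.04 0 0 0 100;0 0 0 0 0 0 0;0 0 0 0 0 0 0;0 0 0 0 0 0 0;0 0 0 0 0 0 0;0 0 0 0 0 0 0;0 0 0 0 0 0 0;0 0 0 0 0 0 0;0 0 0 0 0 0 0", force=50)

```text
time_s: 5.88
eef_pos: [659.6, 228.8, 67.4]
ee_rot: [0.0, 0.583, 0.813, 0.0]
force: [-0.7, 0.1, 2.3]
grip_width: 0.162
grip_force: 48.7
```

drive_tool(commands="0 0 0.05 0 0 0 0;0 0 0.1 0 0 0 0;0 0 0.15 0 0 0 0;0 0 0.15 0 0 0 0;0 0 0.2 0 0 0 0;0 0 0.2 0 0 0 0;0 0 0.15 0 0 0 0;0 0 0 0 0 0 0")

```text
time_s: 6.55
eef_pos: [660.5, 229.0, 171.2]
ee_rot: [0.002, 0.583, 0.813, 0.002]
force: [-0.0, 0.9, -2.0]
grip_width: 0.165
grip_force: 48.9
```

drive_tool(commands="-0.03 -0.228 0 0 0 -0.0152 0;-0.03 -0.228 0 0 0 -0.0152 0;-0.03 -0.228 0 0 0 -0.0152 0;-0.03 -0.228 0 0 0 -0.0152 0;-0.03 -0.228 0 0 0 -0.0152 0;-0.03 -0.228 0 0 0 -0.0152 0;-0.03 -0.228 0 0 0 -0.0152 0;-0.03 -0.228 0 0 0 -0.0152 0;-0.03 -0.228 0 0 0 -0.0152 0;-0.03 -0.228 0 0 0 -0.0152 0;-0.03 -0.228 0 0 0 -0.0152 0;-0.03 -0.228 0 0 0 -0.0152 0;-0.03 -0.228 0 0 0 -0.0152 0;-0.03 -0.228 0 0 0 -0.0152 0;-0.03 -0.228 0 0 0 -0.0152 0;-0.03 -0.228 0 0 0 -0.0152 0;-0.03 -0.228 0 0 0 -0.0152 0;-0.03 -0.228 0 0 0 -0.0152 0;-0.03 -0.228 0 0 0 -0.0152 0;-0.03 -0.228 0 0 0 -0.0152 0")

```text
time_s: 8.22
eef_pos: [598.6, -228.1, 166.0]
ee_rot: [-0.001, 0.676, 0.737, -0.0]
force: [1.3, -0.2, -4.8]
grip_width: 0.168
grip_force: 49.1
```

drive_tool(commands="0 0 0 0 0 0 0;0 0 0 0 0 0 0;0 0 0 0 0 0 0")

```text
time_s: 8.47
eef_pos: [599.1, -226.6, 166.3]
ee_rot: [-0.001, 0.675, 0.738, 0.0]
force: [-0.3, 1.3, -3.5]
grip_width: 0.16
grip_force: 49.2
```

```bash
python3 - <<'E'
from h import *
import pickle
P={n:capture(n) for n in("side","top")};pickle.dump(P,open("p5.pkl","wb"))
st=sense();print({k:np.round(st[k],3) for k in("eef_pos","ee_rot","force","wrist_torque")})
for n in P: print(n,[(np.round(b["position"]).tolist(),round(b["confidence"],2)) for b in boxes_of(P[n],"bar")],proj(P[n],st["eef_pos"]+[0,0,31]))
c=lambda i,x,y,w,h,W,H: cv2.resize(i[y:y+h,x:x+w],(W,H),interpolation=cv2.INTER_CUBIC)
cv2.imwrite("pics/p5.png",np.hstack([c(P["side"]["pixels"],220,110,90,100,400,444),c(P["top"]["pixels"],280,130,100,110,400,444)]))
E
```

```text
{'eef_pos': array([ 599.402, -226.15 ,  166.734]), 'ee_rot': array([-0.   ,  0.675,  0.738,  0.   ]), 'force': array([ 0.138,  0.586, -4.501]), 'wrist_torque': array([ 0.036, -0.034, -0.05 ])}
side [([265.0, 131.0], 0.51)] [264.15917509 130.3342645 ]
top [([306.0, 181.0], 0.69), ([106.0, 163.0], 0.68)] [337.76997809 176.72542984]
```

View pics/p5.png

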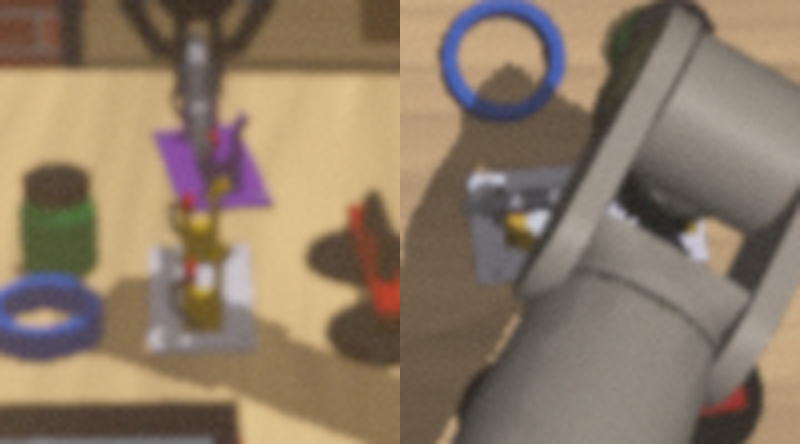

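```bash
python3 - <<'E'
from h import *
import pickle
from scipy.ndimage import map_coordinates
P=pickle.load(open("p5.pkl","rb"));s,t=P["side"],P["top"]
zb=197.3;x0,y0=599.4,-226.15;d=np.array([-np.sin(np.radians(5.1)),np.cos(np.radians(5.1))])
def prof(p,k,W=9,ch=None):
    q=np.r_[np.array([x0,y0])+d*k,zb];a=proj(p,q);b=proj(p,q+np.r_[d,0]);t_=(b-a)/np.linalg.norm(b-a);n=np.array([-t_[1],t_[0]])
    o=np.arange(-W,W+.1,1.);g=p["pixels"].astype(float)
    v=map_coordinates(g.min(2),[a[1]+o*n[1],a[0]+o*n[0]],order=1);return a,n,v
for p,nm,ks in((s,"side",(-110,-60,30,45,60,75,90,105,115,122)),(t,"top",(70,80,90,100,108,114,120,126))):
    for k in ks:
        a,n,v=prof(p,k);print(nm,k,a.round(1),n.round(2),v.round().astype(int).tolist())
E
```

```text
side -110 [263.5 119.4] [-1.    0.06] [43, 46, 50, 46, 42, 48, 64, 88, 109, 114, 103, 76, 53, 45, 46, 48, 47, 44, 46]
side -60 [263.8 124.3] [-1.    0.06] [67, 65, 65, 61, 55, 61, 74, 92, 108, 109, 103, 88, 73, 62, 60, 69, 73, 77, 79]
side 30 [264.4 133.7] [-1.    0.06] [133, 130, 128, 125, 115, 98, 92, 106, 124, 131, 124, 105, 89, 87, 90, 102, 119, 126, 126]
side 45 [264.5 135.3] [-1.    0.06] [131, 131, 132, 129, 118, 100, 89, 94, 107, 115, 111, 96, 85, 86, 99, 114, 126, 128, 127]
side 60 [264.5 137. ] [-1.    0.06] [111, 119, 129, 133, 124, 104, 90, 91, 100, 106, 98, 87, 87, 102, 118, 128, 134, 134, 132]
side 75 [264.7 138.7] [-1.    0.06] [97, 91, 100, 105, 101, 87, 77, 81, 90, 96, 95, 89, 83, 92, 107, 117, 124, 128, 130]
side 90 [264.8 140.5] [-1.    0.06] [107, 85, 72, 75, 76, 72, 69, 74, 86, 92, 93, 86, 78, 73, 71, 76, 81, 87, 94]
side 105 [264.9 142.2] [-1.    0.06] [102, 75, 68, 72, 75, 68, 68, 77, 86, 87, 90, 84, 79, 75, 77, 77, 79, 85, 103]
side 115 [264.9 143.4] [-1.    0.06] [90, 70, 69, 73, 75, 73, 71, 76, 80, 84, 86, 83, 80, 78, 80, 80, 79, 88, 116]
side 122 [265.  144
[... 345 characters left out ...]
[305.7 180.2] [-0.11 -0.99] [54, 54, 59, 54, 52, 51, 54, 63, 73, 78, 80, 77, 76, 93, 133, 170, 162, 122, 83]
top 100 [302.1 180.6] [-0.11 -0.99] [105, 108, 108, 106, 98, 90, 82, 73, 72, 74, 77, 80, 85, 96, 119, 151, 168, 148, 105]
top 108 [299.2 180.9] [-0.11 -0.99] [106, 107, 108, 109, 108, 108, 103, 91, 80, 79, 83, 93, 102, 113, 141, 172, 181, 155, 107]
top 114 [297.1 181.2] [-0.11 -0.99] [96, 97, 97, 98, 96, 93, 90, 85, 81, 80, 84, 89, 90, 101, 115, 121, 111, 93, 74]
top 120 [294.9 181.4] [-0.11 -0.99] [73, 74, 73, 72, 72, 69, 70, 69, 69, 71, 71, 69, 69, 67, 66, 70, 71, 70, 68]
top 126 [292.8 181.6] [-0.11 -0.99] [74, 74, 72, 69, 69, 69, 70, 68, 67, 70, 70, 70, 70, 67, 66, 66, 66, 67, 68]
```

The side view shows the bar hanging level at about (264,120) to (265,143), on the predicted axis to about 0.2 px. In the top view its +y end is at about (297,181). I'll refine the clip position from the red noses in the first pictures.

```bash
python3 - <<'E'
from meas import *;import pickle
P=pickle.load(open("p0.pkl","rb"));t,s=P["top"],P["side"]
out={}
for p,n,boxs in((t,"top",((300,172,318,190),(340,168,360,188))),(s,"side",((258,164,270,176),(258,148,270,161)))):
    u=p["pixels"].astype(float); w=np.clip(u[:,:,2]-np.maximum(u[:,:,1],u[:,:,0])-25,0,None)
    for i,(x0,y0,x1,y1) in enumerate(boxs):
        ww=w[y0:y1,x0:x1];Y,X=np.mgrid[y0:y1,x0:x1];c=np.array([(ww*X).sum(),(ww*Y).sum()])/ww.sum();out[n,i]=c
        print(n,i,c.round(2),ww.sum(),onz(p,c,63).round(1))
for i in(0,1): print("tri",i,tri((t,out["top",i]),(s,out["side",i])))
y=np.radians(5.05);ex=np.array([np.cos(y),np.sin(y)]);ey=np.array([-ex[1],ex[0]])
for k in(62,-62): print("exp nose",np.r_[np.array([599.7,-227])+10*ex+k*ey,61].round(1))
E
```

```text
top 0 [308.38 180.99] 1325.0 [ 603.5 -162.    63. ]
top 1 [350.66 176.63] 1577.0 [ 614.6 -294.5   63. ]
side 0 [262.35 169.66] 637.0 [ 604.3 -171.5   63. ]
side 1 [262.07 155.57] 670.0 [ 613.7 -290.7   63. ]
tri 0 (array([ 603.22189892, -161.29002902,   68.32968251]), [np.float64(0.30430317943310625), np.float64(0.3043031794330725)])
tri 1 (array([ 614.43521544, -295.04618658,   60.92319644]), [np.float64(0.41524633845008146), np.float64(0.4152463384500521)])
exp nose [ 604.2 -164.4   61. ]
exp nose [ 615.1 -287.9   61. ]
```

drive_tool(commands="0 -0.01 -0.2 0 0 0 0;0 0 -0.2 0 0 0 0;0 0 -0.2 0 0 0 0;0 0 -0.2 0 0 0 0;0 0 -0.15 0 0 0 0;0 0 -0.1 0 0 0 0;0 0 -0.08 0 0 0 0;0 0 -0.05 0 0 0 0;0 0 -0.02 0 0 0 0;0 0 0 0 0 0 0;0 0 0 0 0 0 0;0 0 0 0 0 0 0", force=90)

```text
time_s: 9.67
eef_pos: [599.7, -228.5, 47.8]
ee_rot: [0.001, 0.675, 0.737, 0.0]
force: [0.7, 1.2, -3.3]
grip_width: 0.144
grip_force: 88.0
```

```bash
python3 - <<'E'
from h import *
import pickle
P={n:capture(n) for n in("side","top")};pickle.dump(P,open("p6.pkl","wb"))
st=sense();print({k:np.round(st[k],3) for k in("eef_pos","ee_rot","force","wrist_torque")})
c=lambda i,x,y,w,h,W,H: cv2.resize(i[y:y+h,x:x+w],(W,H),interpolation=cv2.INTER_CUBIC)
cv2.imwrite("pics/p6.png",np.hstack([c(P["side"]["pixels"],240,135,50,60,500,600),c(P["top"]["pixels"],285,160,30,60,300,600)]))
E
```

```text
{'eef_pos': array([ 599.581, -228.41 ,   47.597]), 'ee_rot': array([0.   , 0.675, 0.737, 0.   ]), 'force': array([-0.301,  0.362, -3.243]), 'wrist_torque': array([0.048, 0.011, 0.037])}
```

View pics/p6.png

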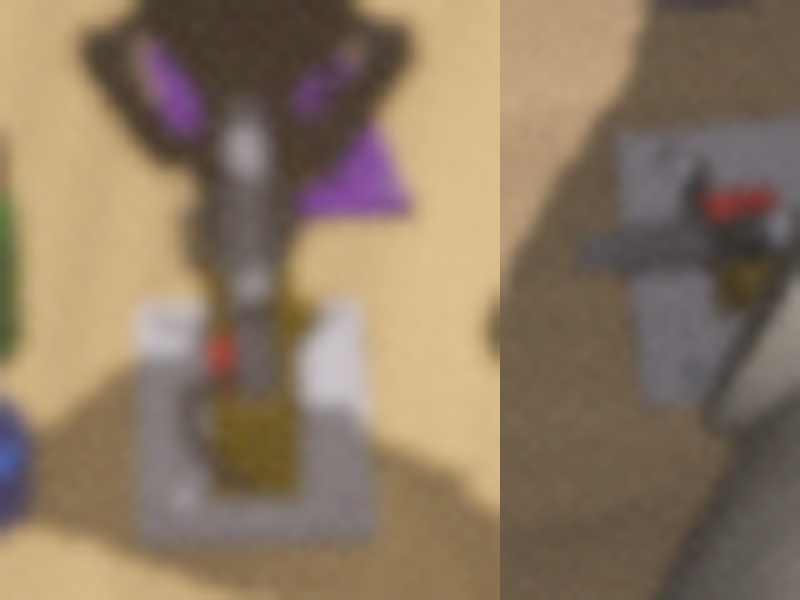

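The side view shows the bar at about (265,170), centred between the red nose at (262,170) and the tall prong. In the top view its +y end at (295,185) lies over the fork. I'll push down in stages.

drive_tool(commands="0 0 -0.03 0 0 0 0;0 0 -0.03 0 0 0 0;0 0 -0.03 0 0 0 0;0 0 -0.03 0 0 0 0;0 0 0 0 0 0 0")

```text
time_s: 10.18
eef_pos: [598.6, -228.4, 34.3]
ee_rot: [-0.001, 0.675, 0.737, -0.001]
force: [-5.8, -0.9, 0.9]
grip_width: 0.15
grip_force: 88.7
```

drive_tool(commands="0 0 -0.03 0 0 0 0;0 0 -0.03 0 0 0 0;0 0 -0.03 0 0 0 0;0 0 0 0 0 0 0")

```text
time_s: 10.52
eef_pos: [598.1, -228.0, 24.3]
ee_rot: [-0.002, 0.676, 0.737, -0.001]
force: [-5.0, -1.0, -8.4]
grip_width: 0.145
grip_force: 87.9
```

drive_tool(commands="0 0 -0.02 0 0 0 0;0 0 -0.02 0 0 0 0;0 0 0 0 0 0 0;0 0 0 0 0 0 0")

```text
time_s: 10.85
eef_pos: [598.4, -227.9, 20.8]
ee_rot: [-0.001, 0.675, 0.737, -0.0]
force: [-4.5, -1.7, -10.4]
grip_width: 0.151
grip_force: 87.9
```

drive_tool(commands="0 0 -0.02 0 0 0 0;0 0 0 0 0 0 0;0 0 -0.02 0 0 0 0;0 0 0 0 0 0 0")

```text
time_s: 11.18
eef_pos: [599.5, -228.2, 19.0]
ee_rot: [0.0, 0.675, 0.737, 0.0]
force: [-7.3, 2.1, 0.4]
grip_width: 0.148
grip_force: 89.3
```

drive_tool(commands="0 0 -0.02 0 0 0 0;0 0 -0.01 0 0 0 0;0 0 0 0 0 0 0;0 0 0 0 0 0 0")

```text
time_s: 11.52
eef_pos: [599.7, -228.3, 18.7]
ee_rot: [0.001, 0.675, 0.738, 0.0]
force: [-16.2, 5.4, 20.8]
grip_width: 0.151
grip_force: 91.7
```

drive_tool(commands="0 0 0.02 0 0 0 0;0 0 0 0 0 0 0;0 0 0 0 0 0 50;0 0 0 0 0 0 50;0 0 0 0 0 0 50;0 0 0 0 0 0 50;0 0 0 0 0 0 50;0 0 0.1 0 0 0 50;0 0 0.2 0 0 0 50;0 0 0.3 0 0 0 50;0 0 0.4 0 0 0 50;0 0 0.3 0 0 0 50;0 0 0.2 0 0 0 50;0 0 0 0 0 0 50")

```text
time_s: 12.68
eef_pos: [601.1, -229.2, 173.3]
ee_rot: [0.005, 0.675, 0.737, 0.001]
force: [-0.4, 0.7, 0.9]
grip_width: 0.501
grip_force: 0.0
```

drive_tool(commands="-0.2 0.25 0 0 0 0 50;-0.2 0.25 0 0 0 0 50;-0.2 0.25 0 0 0 0 50;-0.2 0.25 0 0 0 0 50;-0.1 0.25 0 0 0 0 50;-0.1 0.25 0 0 0 0 50;-0.1 0.25 0 0 0 0 50;-0.1 0.25 0 0 0 0 50;0 0.25 0 0 0 0 50;0 0.25 0 0 0 0 50;0 0.25 0 0 0 0 50;0 0.25 0 0 0 0 50")

```text
time_s: 13.68
eef_pos: [479.0, 73.0, 167.1]
ee_rot: [0.0, 0.676, 0.737, 0.0]
force: [0.3, 0.6, -0.7]
grip_width: 0.5
grip_force: 0.0
```

```bash
python3 - <<'E'
from meas import *
import pickle
from scipy.ndimage import map_coordinates
P={n:capture(n) for n in("side","top")};pickle.dump(P,open("p7.pkl","wb"))
st=sense();print({k:np.round(st[k],3) for k in("eef_pos","ee_rot","force")})
s,t=P["side"],P["top"]
x0,y0=599.4,-227.5;d=np.array([-np.sin(np.radians(5.05)),np.cos(np.radians(5.05))])
def prof(p,k,zb,W=7):
    q=np.r_[np.array([x0,y0])+d*k,zb];a=proj(p,q);b=proj(p,q+np.r_[d,0]);t_=(b-a)/np.linalg.norm(b-a);n=np.array([-t_[1],t_[0]])
    o=np.arange(-W,W+.1,1.);return a,map_coordinates(p["pixels"].min(2).astype(float),[a[1]+o*n[1],a[0]+o*n[0]],order=1)
for p in(s,t):
    for k in(-110,-85,-40,0,40,85,105): a,v=prof(p,k,50);print(k,a.round(1),v.round().astype(int).tolist())
c=lambda i,x,y,w,h,W,H: cv2.resize(i[y:y+h,x:x+w],(W,H),interpolation=cv2.INTER_CUBIC)
cv2.imwrite("pics/p7.png",np.hstack([c(s["pixels"],240,140,40,60,400,600),c(t["pixels"],285,155,80,60,400,300).repeat(2,0)[:600]]))
E
```

```text
{'eef_pos': array([478.879,  74.377, 167.026]), 'ee_rot': array([-0.   ,  0.674,  0.739,  0.   ]), 'force': array([-0.086, -1.092,  0.382])}
-110 [264.1 153.5] [83, 80, 66, 53, 58, 84, 106, 110, 95, 76, 71, 91, 115, 119, 121]
-85 [264.2 156.2] [95, 93, 90, 74, 80, 113, 132, 132, 106, 71, 59, 70, 79, 89, 101]
-40 [264.4 161.2] [130, 125, 109, 83, 81, 113, 142, 150, 140, 115, 82, 66, 76, 98, 114]
0 [264.7 165.9] [126, 89, 59, 48, 64, 98, 134, 148, 139, 112, 90, 105, 144, 166, 173]
40 [264.9 170.8] [191, 180, 149, 103, 92, 120, 129, 126, 101, 74, 72, 115, 159, 181, 189]
85 [265.2 176.5] [194, 188, 164, 120, 93, 108, 132, 142, 136, 112, 84, 105, 137, 140, 145]
105 [265.4 179.1] [194, 189, 168, 127, 92, 94, 115, 126, 117, 95, 72, 75, 100, 129, 157]
-110 [363.2 178.6] [125, 124, 124, 121, 111, 97, 88, 91, 93, 96, 108, 117, 120, 119, 117]
-85 [355.4 179.4] [150, 150, 149, 146, 134, 122, 121, 127, 122, 110, 107, 117, 124, 123, 123]
-40 [341.2 181. ] [191, 184, 166, 154, 142, 126, 125, 136, 133, 124, 146, 169, 168, 160, 174]
0 [328.6 182.3] [192, 193, 192, 191, 173, 143, 132, 136, 132, 124, 141, 172, 190, 195, 197]
40 [316.1 183.7] [195, 196, 196, 194, 181, 149, 128, 133, 133, 125, 133, 167, 191, 198, 197]
85 [301.9 185.2] [197, 196, 197, 192, 172, 139, 126, 135, 137, 123, 130, 152, 165, 161, 151]
105 [295.6 185.9] [127, 126, 129, 130, 126, 121, 126, 136, 137, 123, 102, 101, 115, 120, 118]
```

View pics/p7.png

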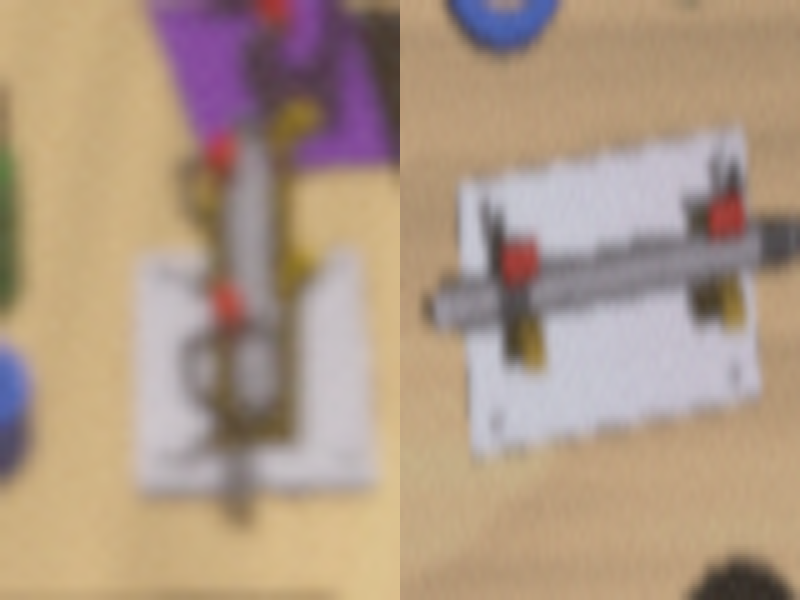

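The bar lies in both forks. In the side view the red noses, at about (262,170) and (262,155), are back over it, and in the top view it runs level from (290,185) to (363,179). Next is the handle, which I measure at about (487,205,70).

drive_tool(commands="0.04 0.25 0 0 0 -0.02 50;0.045 0.25 0 0 0 0 50;0 0.25 0 0 0 0 50;0 0.25 0 0 0 0 50;0 0.2 0 0 0 0 50;0 0.105 0 0 0 0 50;0 0 -0.2 0 0 0 50;0 0 -0.2 0 0 0 50;0 0 -0.2 0 0 0 50;0 0 -0.2 0 0 0 50;0 0 -0.15 0 0 0 50;0 0 -0.1 0 0 0 50;0 0 0 0 0 0 50;0 0 0 0 0 0 50", force=30)

```text
time_s: 14.95
eef_pos: [488.1, 201.9, 62.3]
ee_rot: [0.0, 0.681, 0.732, -0.0]
force: [0.4, 0.6, 0.1]
grip_width: 0.496
grip_force: 0.0
```

```bash
python3 - <<'E'
from meas import *
import pickle
P0=pickle.load(open("p0.pkl","rb"));P7=pickle.load(open("p7.pkl","rb"));s=capture("side")
st=sense();print({k:np.round(st[k],3) for k in("eef_pos","ee_rot","force","joints")})
for p in(P0["side"],P7["side"]):
    u=p["pixels"].astype(float); w=np.clip(u[:,:,2]-np.maximum(u[:,:,1],u[:,:,0])-25,0,None)
    for x0,y0,x1,y1 in ((258,164,270,176),(258,149,270,161)):
        ww=w[y0:y1,x0:x1];Y,X=np.mgrid[y0:y1,x0:x1];print("nose",((ww*X).sum()/ww.sum()).round(2),((ww*Y).sum()/ww.sum()).round(2))
# handle centre columns in side, P7 (unobstructed)
u=P7["side"]["pixels"].astype(float);w=np.clip(u[:,:,2]-np.maximum(u[:,:,1],u[:,:,0])-20,0,None)
for r in(220,224,228,232,236):
    ww=w[r,286:300];c=(ww*np.arange(286,300)).sum()/ww.sum();print("side",r,c.round(2),onz(P7["side"],(c,r),70).round(1))
u=P0["top"]["pixels"].astype(float);w=np.clip(u[:,:,2]-np.maximum(u[:,:,1],u[:,:,0])-20,0,None)
for c in(175,182,190,198,206):
    ww=w[213:228,c];r=(ww*np.arange(213,228)).sum()/ww.sum();print("top",c,r.round(2),onz(P0["top"],(c,r),70).round(1))
print("tcp at handle height",proj(s,st["eef_pos"]+[0,0,20]))
E
```

```text
{'eef_pos': array([488.437, 202.039,  62.803]), 'ee_rot': array([0.   , 0.681, 0.732, 0.   ]), 'force': array([ 0.059, -0.064,  0.05 ]), 'joints': array([ 0.17 ,  0.482,  1.666, -0.   ,  0.992,  0.099])}
nose 262.35 169.66
nose 262.07 155.57
nose 262.33 169.91
nose 261.62 155.06
side 220 291.48 [491.1 168.7  70. ]
side 224 291.88 [489.6 190.2  70. ]
side 228 292.34 [488.  211.1  70. ]
side 232 292.7 [486.7 231.6  70. ]
side 236 292.91 [485.8 251.5  70. ]
top 175 220.74 [487.9 252.7  70. ]
top 182 220.05 [489.6 231.2  70. ]
top 190 219.9 [489.6 206.6  70. ]
top 198 219.49 [490.4 182.   70. ]
top 206 219.0 [491.4 157.4  70. ]
tcp at handle height [292.29987933 222.71666627]
```

drive_tool(commands="0.01 0.03 -0.1 0 0 0 50;0 0 -0.1 0 0 0 50;0 0 -0.04 0 0 0 50;0 0 0 0 0 0 50;0 0 0 0 0 0 0;0 0 0 0 0 0 0;0 0 0 0 0 0 0;0 0 0 0 0 0 0;0 0 0 0 0 0 0;0 0 0 0 0 0 0", force=30)

```text
time_s: 15.83
eef_pos: [488.4, 205.2, 38.3]
ee_rot: [-0.0, 0.681, 0.732, -0.0]
force: [-6.4, -0.7, 5.6]
grip_width: 0.126
grip_force: 29.6
```

```bash
python3 -c "
import numpy as np
r=252.2;a=np.radians(2.2+np.arange(0,61,3));x=-r*np.cos(a);z=r*np.sin(a);d=np.diff(x)/100;
print(';'.join('%.3f %.3f %.3f 0 0 0 0'%(u*.997,u*.0774,w) for u,w in zip(d,np.diff(z)/100)),d.sum(),np.diff(z).sum())"
```

```text
0.008 0.001 0.132 0 0 0 0;0.015 0.001 0.131 0 0 0 0;0.022 0.002 0.130 0 0 0 0;0.029 0.002 0.129 0 0 0 0;0.036 0.003 0.127 0 0 0 0;0.042 0.003 0.125 0 0 0 0;0.049 0.004 0.123 0 0 0 0;0.055 0.004 0.120 0 0 0 0;0.061 0.005 0.117 0 0 0 0;0.067 0.005 0.114 0 0 0 0;0.073 0.006 0.110 0 0 0 0;0.079 0.006 0.106 0 0 0 0;0.084 0.007 0.102 0 0 0 0;0.089 0.007 0.097 0 0 0 0;0.094 0.007 0.092 0 0 0 0;0.099 0.008 0.087 0 0 0 0;0.103 0.008 0.082 0 0 0 0;0.107 0.008 0.076 0 0 0 0;0.111 0.009 0.071 0 0 0 0;0.115 0.009 0.065 0 0 0 0 1.343913968250381 213.40991649737163
```

First I'll lift about 15°, to check the load.

drive_tool(commands="0.008 0.001 0.132 0 0 0 0;0.015 0.001 0.131 0 0 0 0;0.022 0.002 0.13 0 0 0 0;0.029 0.002 0.129 0 0 0 0;0.036 0.003 0.127 0 0 0 0;0 0 0 0 0 0 0")

```text
time_s: 16.33
eef_pos: [499.1, 206.0, 104.3]
ee_rot: [-0.001, 0.681, 0.732, -0.001]
force: [-8.4, -1.4, -0.7]
grip_width: 0.119
grip_force: 29.6
```

drive_tool(commands="0.032 0.003 0.125 0 0 0 0;0.049 0.004 0.123 0 0 0 0;0.055 0.004 0.12 0 0 0 0;0.061 0.005 0.117 0 0 0 0;0.067 0.005 0.114 0 0 0 0;0.073 0.006 0.11 0 0 0 0;0.079 0.006 0.106 0 0 0 0;0.084 0.007 0.102 0 0 0 0;0 0 0 0 0 0 0")

```text
time_s: 17.08
eef_pos: [549.0, 209.8, 197.3]
ee_rot: [-0.001, 0.681, 0.732, -0.001]
force: [-19.0, -6.0, 13.8]
grip_width: 0.125
grip_force: 30.3
```

drive_tool(commands="-0.02 -0.002 0.018 0 0 0 0;0.083 0.007 0.1 0 0 0 0;0.09 0.007 0.095 0 0 0 0;0.095 0.008 0.09 0 0 0 0;0.1 0.008 0.085 0 0 0 0;0 0 0 0 0 0 0")

```text
time_s: 17.58
eef_pos: [586.1, 212.6, 234.1]
ee_rot: [0.001, 0.681, 0.732, 0.001]
force: [-2.4, -3.2, 0.6]
grip_width: 0.123
grip_force: 30.5
```

drive_tool(commands="0.108 0.008 0.078 0 0 0 0;0.112 0.009 0.072 0 0 0 0;0.115 0.009 0.064 0 0 0 0;0 0 0 0 0 0 0;0 0 0 0 0 0 0;0 0 0 0 0 0 0")

```text
time_s: 18.08
eef_pos: [617.6, 215.0, 255.7]
ee_rot: [0.0, 0.681, 0.732, -0.0]
force: [-6.0, -3.1, 6.6]
grip_width: 0.121
grip_force: 30.4
```

```bash
python3 - <<'E'
from meas import *
import pickle
P={n:capture(n) for n in("side","top")};pickle.dump(P,open("p8.pkl","wb"))
st=sense();print({k:np.round(st[k],3) for k in("eef_pos","ee_rot","force","dq")})
s=P["side"];cv2.imwrite("pics/p8.png",cv2.resize(s["pixels"][80:270,180:350],None,fx=3,fy=3,interpolation=cv2.INTER_CUBIC))
# predicted lid near edge (+y side, lid bottom/top edges) for angles
y=np.radians(4.44);ex=np.array([np.cos(y),np.sin(y),0]);ey=np.array([-ex[1],ex[0],0]);ez=np.array([0,0,1.])
C=np.array([636.4,216.85,0]);C=C+1.5*ex;H=C+100*ex+60*ez
u=s["pixels"].astype(int);red=(u[:,:,2]-np.maximum(u[:,:,1],u[:,:,0])>45)
yy,xx=np.where(red[90:230,225:330]);print("red px",len(xx),xx.min()+225,xx.max()+225,yy.min()+90,yy.max()+90)
for th in(55,58,60,62,65):
    a=np.radians(th);R_=lambda v:np.array([v[0]*np.cos(a)+v[1]*np.sin(a),-v[0]*np.sin(a)+v[1]*np.cos(a)])
    pt=lambda x,z,yv:H+R_((x,z))[0]*ex+R_((x,z))[1]*ez+yv*ey
    print(th,"corner lid top +y",proj(s,pt(-200,18,150)).round(1),"bot",proj(s,pt(-200,0,150)).round(1),"hinge+y",proj(s,pt(0,0,150)).round(1),"handle ends +-70",[proj(s,pt(-252,9.5,k)).round(1).tolist() for k in(-70,0,70)])
E
```

```text
{'eef_pos': array([617.554, 214.999, 255.628]), 'ee_rot': array([ 0.   ,  0.681,  0.732, -0.   ]), 'force': array([-4.792, -2.69 ,  5.915]), 'dq': array([ 0.001, -0.001,  0.   , -0.002, -0.001,  0.   ])}
red px 297 225 312 91 212
55 corner lid top +y [237.9 208.5] bot [243.9 211.8] hinge+y [203.9 263.1] handle ends +-70 [[252.9, 156.5], [252.7, 167.6], [252.4, 179.9]]
58 corner lid top +y [234.2 206.8] bot [240.4 209.9] hinge+y [203.9 263.1] handle ends +-70 [[249.0, 154.4], [248.6, 165.5], [248.1, 177.6]]
60 corner lid top +y [231.6 205.9] bot [238.  208.8] hinge+y [203.9 263.1] handle ends +-70 [[246.3, 153.2], [245.7, 164.2], [245.1, 176.3]]
62 corner lid top +y [229. 205.] bot [235.5 207.7] hinge+y [203.9 263.1] handle ends +-70 [[243.5, 152.0], [242.8, 162.9], [242.1, 175.0]]
65 corner lid top +y [225.1 203.7] bot [231.7 206.2] hinge+y [203.9 263.1] handle ends +-70 [[239.3, 150.3], [238.4, 161.2], [237.4, 173.3]]
```

```bash
python3 - <<'E'
from meas import *
import pickle
P=pickle.load(open("p8.pkl","rb"));P0=pickle.load(open("p0.pkl","rb"));s=P["side"]
u=s["pixels"].astype(float);w=np.clip(u[:,:,2]-np.maximum(u[:,:,1],u[:,:,0])-20,0,None)
for r in range(150,204,3):
    ww=w[r,215:270]; 
    if ww.sum()>20: i=np.where(ww>8)[0]+215;print(r,i.min(),i.max(),((ww*np.arange(215,270)).sum()/ww.sum()).round(1),ww.max())
# dark mask of lid side: row profiles (max channel) between corner and hinge
for r in(205,210,220,230,240,250,258): print(r,"side gray 195..262",u[r,195:264:3].mean(1).round().astype(int).tolist())
E
```

```text
150 219 269 233.2 11.0
153 215 263 244.3 66.0
156 215 263 248.4 51.0
159 215 248 242.1 41.0
162 218 248 241.3 38.0
165 215 248 238.5 42.0
168 216 263 243.4 39.0
171 217 264 247.5 57.0
174 243 249 242.3 40.0
177 244 249 245.0 53.0
180 243 248 243.1 29.0
183 215 247 238.5 30.0
186 225 245 236.7 30.0
189 223 250 235.2 32.0
192 221 269 240.4 31.0
195 219 269 241.5 31.0
198 217 267 240.6 34.0
201 215 268 239.5 33.0
205 side gray 195..262 [184, 178, 177, 180, 145, 80, 81, 78, 79, 76, 68, 58, 63, 67, 70, 100, 101, 106, 102, 92, 90, 90, 93]
210 side gray 195..262 [180, 174, 177, 172, 87, 80, 79, 81, 74, 71, 65, 59, 59, 58, 104, 80, 62, 68, 131, 104, 66, 69, 91]
220 side gray 195..262 [178, 178, 182, 160, 72, 93, 81, 68, 59, 61, 55, 56, 74, 91, 97, 116, 121, 116, 92, 107, 119, 119, 115]
230 side gray 195..262 [178, 183, 180, 108, 78, 68, 60, 63, 62, 60, 81, 83, 84, 99, 96, 93, 100, 107, 147, 111, 90, 84, 90]
240 side gray 195..262 [184, 182, 129, 67, 62, 63, 61, 59, 86, 83, 85, 83, 85, 85, 76, 77, 82, 86, 93, 82, 85, 83, 83]
250 side gray 195..262 [184, 160, 71, 63, 61, 68, 87, 101, 101, 92, 82, 82, 97, 104, 89, 95, 99, 133, 153, 110, 83, 78, 100]
258 side gray 195..262 [171, 117, 65, 64, 64, 87, 98, 101, 101, 87, 82, 86, 126, 156, 126, 119, 117, 141, 152, 124, 120, 116, 128]
```

Three independent readings agree on 60°: the handle column gives about 59°, the lid's underside edge 60–61° and the tool path 59.5°. I'll hold briefly, then hand in.

drive_tool(commands="0 0 0 0 0 0 0;0 0 0 0 0 0 0;0 0 0 0 0 0 0;0 0 0 0 0 0 0;0 0 0 0 0 0 0;0 0 0 0 0 0 0;0 0 0 0 0 0 0;0 0 0 0 0 0 0")

```text
time_s: 18.85
eef_pos: [617.5, 215.0, 255.6]
ee_rot: [0.0, 0.681, 0.732, -0.0]
force: [-4.6, -4.0, 6.2]
grip_width: 0.124
grip_force: 30.4
```

```bash
python3 - <<'E'
from rig import *
st=sense();print(st["eef_pos"],st["force"],st["grip_width"],finish_job())
E
```

```text
the job is handed in; nothing more can be done
[617.53209038 214.96439304 255.58619999] [-4.57335524 -3.99351138  6.19686848] 0.12364963907722704 None
```

I handed the job in at about 19 s: the bar is home in the yellow clip with both jaws closed over it and released, the arm is still holding the lid open at about 60° (my readings: 59–61°), and no verdict came back.

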